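# Unclip the tea scoop and hang it on the leaning rack

## Robot

A 7-joint arm with a two-finger parallel gripper is mounted at the origin on the work surface. World frame = base frame: x ahead of the robot, y to its left, z up, the work surface at z = 0. Lengths are in m, angles in degrees, forces in N, time in s.
With the tool pointing down it reaches from about 0.425 to 0.875 m from the base axis. Payload 4.7 kg.
Tool frame: the origin (TCP) lies at the centre of the arm's flange, where the gripper is bolted on; the fingertips stand 182 mm ahead of it and the grasp point (between the pads) lies 164 mm ahead of it; z points along the fingers, x is the direction in which the jaws open and shut, and the axes are right-handed (so a half turn about z gives the same grasp; the last joint's range is limited). The gripper opens to 87 mm and grips with 3 to 60 N. Pads are 19 mm wide; open, the fingers measure 117 mm over their backs; the gripper's body (75 mm by 190 mm) begins 51 mm behind the grasp point.
Start: joints at [-68.463, 18.392, -4.016, 83.108, 1.295, 78.541, -3.26], TCP at [0.23, 0.608, 0.405] pointing down, gripper open.
Joint ranges: [-163.93, 163.93], [-17.29, 119.83], [-79.2, 71.16], [3.27, 140.29], [-89.18, 269.18], [5.43, 117.66], [-154.24, 154.24]. Speed limits (degrees/s): [147.25, 147.25, 180, 180, 180, 180, 180].

## Interface

Orientations are given as [roll, pitch, yaw] about the fixed x, y, z axes, in that order (R = Rz(yaw) Ry(pitch) Rx(roll)).
In Python, from cell import env gives the robot as it stands. The module is installed in compiled form; this text tells all that it offers.
- The arm moves only by the tool carry_out, never from a script. Its argument "increments" is a list of rows, each a list of 5 numbers: the shift along the world's x, y, z in m, then the turn about the world's z in degrees, then the gripper's target within -1 to 1 (shut at 1, half-way at 0, fully open at -1). In form: [[dx, dy, dz, spin, jaw], ...]. A call has 1 to 20 rows; each row is the pose to reach, as a shift and turn from the pose commanded when the call began; what a row does not reach only later rows make up. A row lasts 1/10 s, in which the tool goes at most 50 mm and 8.59 degrees, less where a joint would pass 70% of its speed; a pose out of reach is approached as far as the arm can. A call with a gripper value outside its range is refused whole. The fingers move at their own pace and stop on an object; "grip_force" is the grip in N (left out, the last holds). Time passes only in rows, so rows that repeat a pose let the fingers close. It gives the time, the measured TCP pose, the force and the opening at its end, in the units of the state.
- env.get_obs(): the state, without advancing time (a new reading comes with each control period).
- env.read_camera(name): name is "scene" or "top" or "wrist"; returns (picture, depth): 400x640x3 uint8, red, green, blue; 400x640 float32, m along the optical axis (not along the pixel's ray), 0 where there is no reading.
- env.get_calibration(name): a dict with "K" (3x3 intrinsics, pixels), "k1" (the pictures are not rectified: a ray, as slopes to the right and down, at radius r is drawn at 1 + k1 r^2 times it, then the intrinsics apply), "camera_from_world" (4x4, takes a point from world to camera coordinates); the wrist camera has in their place "T_tool_cam" (4x4, takes a point from camera to tool coordinates, whose origin is the TCP and whose axes are the tool frame's). Camera axes: x right, y down, z forward; pixel columns grow to the right and rows downward; lengths in m; the calibration is good to about 2 mm. A picture is of the moment at which its call begins: read the wrist's pose just before it. get_calibration takes no time and is no camera call.
- env.sign_off(): hands the job in, once; it reports no verdict.
The state is a dict: "time_s": time; "qpos": joint angles; "joint_velocities": joint speeds; "effort": joint torques, N m; "tool_pos": TCP position; "tool_rot": TCP orientation; "force": force on the tool from outside, world axes, zero at the start; "wrist_torque": the same for the moment, N m; "grip_width": finger opening in m.
Only numpy, scipy, OpenCV 4.12 (cv2) and the standard library are available. Lean on these libraries where they do the work, as an engineer would, in place of code of your own. Each camera call takes 0.05 s, during which the arm holds its last target.

## Task

Pull the tea scoop up out of the two spring clips in the top bamboo tray and hang it by the eye in its handle on the free brass pin of the leaning white rack: the eye pushed fully home on the pin, the bowl hanging down the slope. Let go of it there, and do not disturb the crockery and jars standing around.

Things in the scene. Friction and masses are not known exactly. Their poses are not given: they have to be found in the camera images.
- scoop: Dark smoked-bamboo tea scoop, 197 mm long, about 80 g, clipped level in the top tray, bowl towards the robot and left. Origin: centre of the eye; x runs along the handle to the bowl, z square to its flat, up while clipped. Eye: ring 34 mm outside, 16 mm hole, 12 mm thick (z -6 to 6). Handle: round rod 16 mm thick to x 124 mm. Bowl: open shovel, x 121 to 180 mm, 40 mm wide, z -8 to 8. Centre of mass near x 70 mm.
- scoop_grip (a point): Centre of the scoop's red flat-sided grip block, on the handle's axis 65 mm from the eye centre: the place to hold it. The block is 36 mm long (x), 16 mm wide (y; fingers close across this), 18 mm high (z).
- scoop_tip (a point): Bowl end of the scoop, on its axis, 180 mm from the eye centre.
- trays: Three stacked bamboo trays, fixed, 250 mm (x) by 150 mm (y), rim 118 mm high. Origin: centre of underside. Inside the open top tray (floor at 99 mm, walls 6 mm) two saddles with sprung steel clips, 14 mm long, at x -38 and 38 mm, hold the handle along x, its axis at y 0, height 145 mm, grip block midway. Clip tops 155 mm, 32 mm wide. Pulled up with 5 to 20 N they give; free after 15 mm.
- rack: White-painted open frame, fixed, 318 mm wide (y), sloping 40 degrees from horizontal, facing (its -x) left and up. Origin: on the table below the upper bar. Upper bar: 24 mm wide, face 165 mm above the table, pins 65 mm left and right of its middle; posts 141 mm. Lower bar: 16 mm wide, 108 mm down the slope; a hung handle rests on it. Fingers may pass below the handle between the bars.
- pin_brass: The free brass pin, square to the rack's slope, so leaning 40 degrees from vertical to the rack's front; left or right place, it varies. 11 mm thick, 45 mm long, the last 11 mm tapering to 4 mm. Origin: on its axis at the upper bar's face; z along the pin outwards, x up the slope, y level. Scoop hung: eye centre at z 6 mm, handle along -x.
- pin_brass_tip (a point): Outer end of the brass pin, 45 mm from the bar.
- pin_black: The other pin, black, same size and axes; a black tea strainer hangs on it down the slope (fixed, 52 mm wide, reaching 134 mm down, 12 mm high above the bars).
- jar: Frosted glass jar with clamp-top lid, 92 mm wide, 132 mm tall, loose; leave it. Origin at its base.
- bowl: Squat grey stoneware bowl, 124 mm wide, 62 mm tall, loose; leave it. Origin at its base.
- whisk_stand: White ceramic whisk stand with a bamboo whisk on it, 68 mm wide, 150 mm tall, loose; leave it. Origin at its base.
- caddy: Green tea caddy, 72 mm wide, 95 mm tall, loose; leave it. Origin at its base.
- cup: White tea cup, 72 mm wide, 70 mm tall, loose; leave it. Origin at its base.
- side_plate: Blue side plate, 120 mm wide, loose; leave it. Origin at its base.
Not all that is in view belongs to the job. There is more than one size of the scoop; the job needs the larger.

How it is judged (in metres and radians):
On the way, in this order (a step that is already met when the one before it is completed fails the run):
1. the scoop is held and lifted clear of both clips (z of each of scoop, scoop_tip in the frame of trays above 0.165 m and contact force between the fingers and scoop above 0.3 N), for 0.2 s.
2. the eye is on the brass pin while the scoop is still held (x of scoop in the frame of pin_brass between -0.006 and 0.006 m and y of scoop in the frame of pin_brass between -0.006 and 0.006 m and z of scoop in the frame of pin_brass between 0 and 0.034 m and contact force between the fingers and scoop above 0.3 N), for 0.1 s.
At the end, for the whole second after the job is handed in: The eye is home on the brass pin (its centre within 6 mm of the pin's axis each way and at most 11 mm from the bar's face), the scoop lies along the slope within 8 degrees with its bowl end at least 150 mm down the slope from the pin, released and at rest (x of scoop in the frame of pin_brass between -0.006 and 0.006 m and y of scoop in the frame of pin_brass between -0.006 and 0.006 m and z of scoop in the frame of pin_brass between 0 and 0.011 m and angle between the z axis of scoop and the z axis of pin_brass, either way round below 0.14 rad and x of scoop_tip in the frame of pin_brass below -0.15 m and linear speed of scoop below 0.02 m/s and angular speed of scoop below 0.2 rad/s); the robot touches nothing.
It fails at once if a bystander (jar, bowl, whisk stand, caddy, cup or plate) is shifted by more than 20 mm or tipped (distance of any of jar, bowl, whisk_stand, caddy, cup, side_plate from where it was at the start of the episode above 0.02 m or angle between any of jar, bowl, whisk_stand, caddy, cup, side_plate's own z axis and vertical above 0.35 rad).
It also fails if it takes over 51 s, if anything falls off the work surface, if the arm or the gripper's body presses on something with over 40 N, if the wrist force passes 120 N, or if a joint passes its speed limit or range.

## Working session

There is one attempt and no reset: what is moved stays moved. The work goes in short steps, Python scripts to look and compute and a tool call to move; the robot and the scene stay as the last step left them, time stands still between calls to the robot, and variables do not carry over. Pictures are saved under pics/ and viewed, and the job is handed in when it is done.

Besides the shell and the picture viewer there is one more tool, called after ">>>" as name([rows], argument=value, ...), one row to a line, values as JSON. carry_out: Moves the arm, as the interface text tells. Its arguments: {"type":"object","properties":{"increments":{"type":"array"},"grip_force":{"type":"number"}},"required":["increments"]}

```bash
mkdir -p pics; cat > h.py <<'E'
import numpy as np, cv2
from cell import env
def snap(name,fn):
    o=env.get_obs(); im,d=env.read_camera(name); cv2.imwrite('pics/'+fn+'.png',im[:,:,::-1]); np.savez('pics/'+fn+'.npz',im=im,d=d,p=o['tool_pos'],r=o['tool_rot']); return im,d,o
E
python3 - <<'E'
from h import *
for n in ['scene','top','wrist']:
    im,d,o=snap(n,n+'0'); c=env.get_calibration(n); print(n,{k:np.round(v,4).tolist() for k,v in c.items()})
print(o)
E
```

```text
scene {'K': [[409.6828, 0.0, 314.1541], [0.0, 409.6828, 203.0936], [0.0, 0.0, 1.0]], 'k1': -0.0927, 'camera_from_world': [[0.3069, 0.9517, -0.0134, -0.1979], [0.5353, -0.1842, -0.8243, -0.1919], [-0.7869, 0.2458, -0.566, 1.779], [0.0, 0.0, 0.0, 1.0]]}
top {'K': [[405.9622, 0.0, 323.3078], [0.0, 405.9622, 198.2712], [0.0, 0.0, 1.0]], 'k1': 0.0305, 'camera_from_world': [[-0.0015, -1.0, -0.007, 0.0424], [-0.9826, 0.0028, -0.1858, 0.5825], [0.1858, 0.0066, -0.9826, 1.4841], [0.0, 0.0, 0.0, 1.0]]}
wrist {'K': [[318.2747, 0.0, 322.3612], [0.0, 318.2747, 200.4907], [0.0, 0.0, 1.0]], 'k1': -0.0459, 'T_tool_cam': [[1.0, 0.0003, 0.0005, -0.0], [-0.0005, 0.9601, 0.2798, -0.0782], [-0.0004, -0.2798, 0.9601, 0.0197], [0.0, 0.0, 0.0, 1.0]]}
{'time_s': 0.1, 'qpos': array([-68.4637516 ,  18.43645874,  -4.01456428,  83.16881552,
         1.29358966,  78.54182392,  -3.25992082]), 'joint_velocities': array([-0.08506935, -0.08225833,  0.01158961, -0.18400953,  0.03267305,
        0.05060653,  0.02076841]), 'effort': array([-1.04813564e-04, -4.92570305e+01, -4.05689422e-01, -3.13397205e+01,
       -6.40074327e-02,  3.95413698e-02,  7.64173092e-05]), 'tool_pos': array([0.23002909, 0.6077375 , 0.40374389]), 'tool_rot': array([1.79995533e+02, 1.01945939e-01, 6.92722422e+01]), 'force': array([ 0.04035345, -0.19335178,  0.64375574]), 'wrist_torque': array([ 0.02132814,  0.02161578, -0.02507086]), 'grip_width': 0.08724136175360012}
```

View pics/scene0.png

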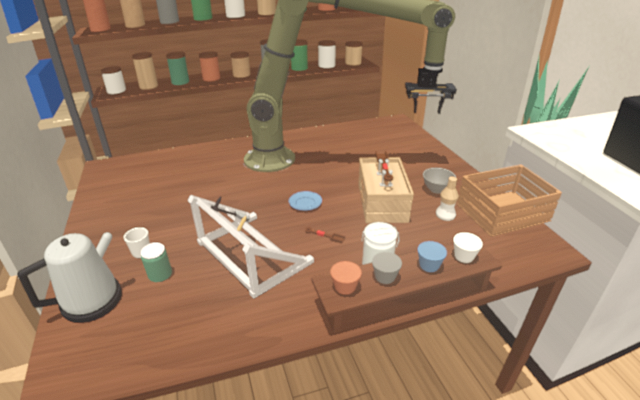

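View pics/top0.png

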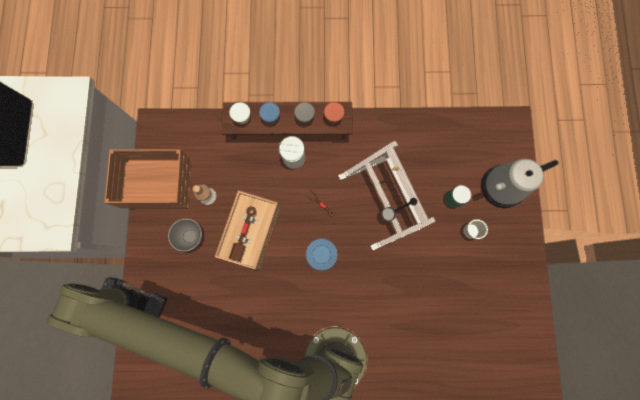

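View pics/wrist0.png

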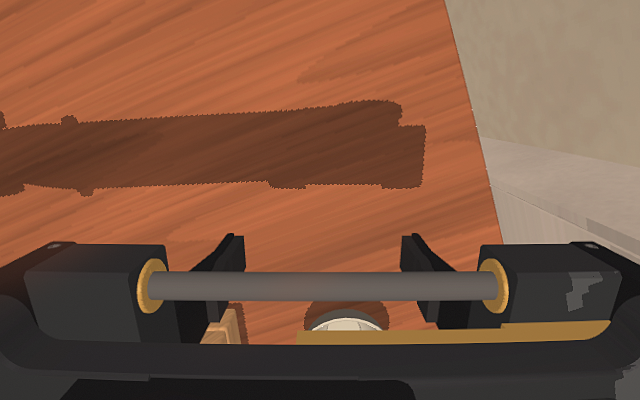

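```bash
cat >> h.py <<'E'
def crop(fn,x0,y0,x1,y1,s,out):
    im=cv2.imread('pics/'+fn+'.png')[y0:y1,x0:x1]; cv2.imwrite('pics/'+out+'.png',cv2.resize(im,None,fx=s,fy=s,interpolation=cv2.INTER_CUBIC))
from scipy.spatial.transform import Rotation as Ro
def cal(name,z=None):
    c=env.get_calibration(name); 
    if name=='wrist':
        T=np.eye(4);T[:3,:3]=Ro.from_euler('xyz',z['r'],degrees=True).as_matrix();T[:3,3]=z['p']
        M=T@c['T_tool_cam']
    else: M=np.linalg.inv(c['camera_from_world'])
    return c['K'],c['k1'],M
def ray(name,uv,z=None):
    K,k,M=cal(name,z); D=np.array([k,0,0,0,0.])
    p=cv2.undistortPoints(np.array(uv,float).reshape(-1,1,2),K,D).reshape(-1,2)
    return M, np.c_[p,np.ones(len(p))]
def at_z(name,uv,h,z=None):
    M,d=ray(name,uv,z); dw=d@M[:3,:3].T; o=M[:3,3]; return o+dw*((np.asarray(h)-o[2])/dw[:,2])[:,None]
def at_d(name,uv,fn,r=0):
    z=np.load('pics/'+fn+'.npz'); M,d=ray(name,uv,z)
    dep=np.array([np.median(z['d'][int(v)-r:int(v)+r+1,int(u)-r:int(u)+r+1]) for u,v in np.reshape(uv,(-1,2))])
    return (d*dep[:,None])@M[:3,:3].T+M[:3,3]
def proj(name,P,z=None):
    K,k,M=cal(name,z); W=np.linalg.inv(M); p=np.reshape(P,(-1,3))@W[:3,:3].T+W[:3,3]
    return cv2.projectPoints(p,np.zeros(3),np.zeros(3),K,np.array([k,0,0,0,0.]))[0].reshape(-1,2)
E
python3 - <<'E'
from h import *
crop('top0',205,180,285,280,6,'t_tray'); crop('top0',330,130,440,255,5,'t_rack'); crop('scene0',180,180,320,300,5.5,'s_rack');crop('scene0',340,140,430,235,6,'s_tray')
crop('top0',300,180,345,225,8,'t_small')
E
```

```text
(no output)
```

View pics/t_tray.png

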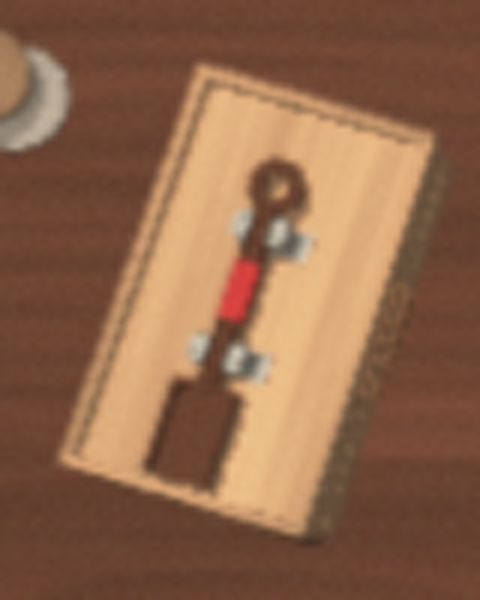

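View pics/t_rack.png

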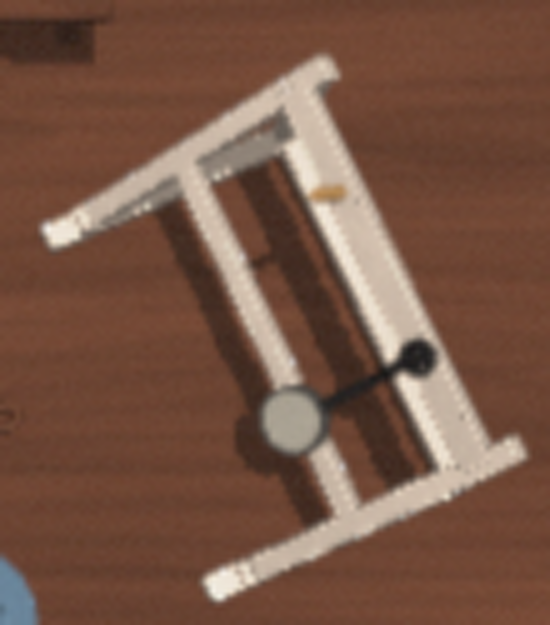

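View pics/s_rack.png

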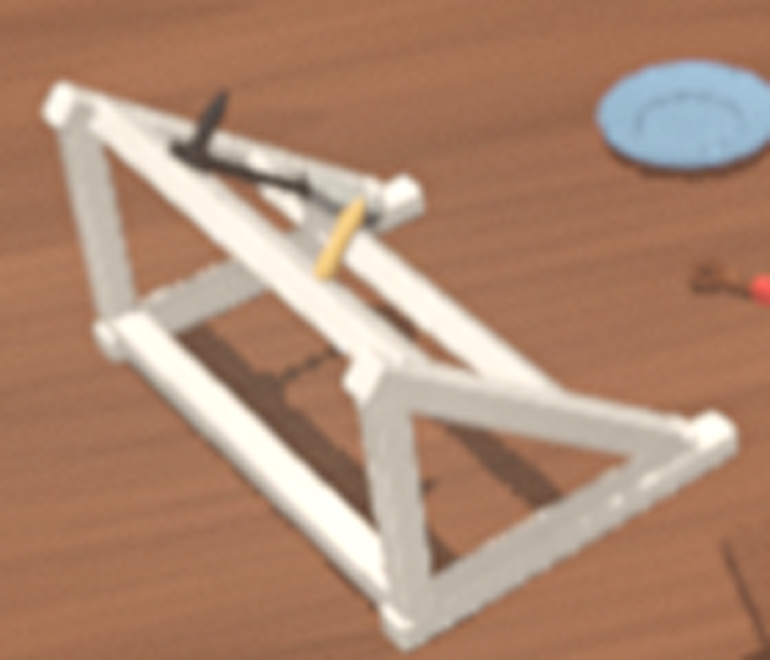

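View pics/s_tray.png

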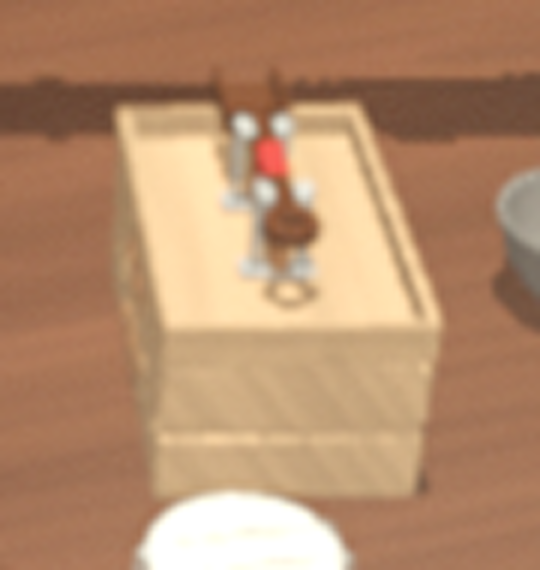

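View pics/t_small.png

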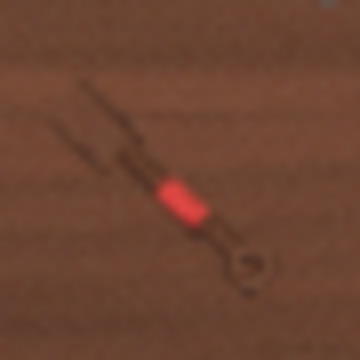

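```bash
cat >> h.py <<'E'
def tri(a,b):
    (M1,d1),(M2,d2)=ray('top',[a]),ray('scene',[b])
    u=M1[:3,:3]@d1[0];v=M2[:3,:3]@d2[0];o1=M1[:3,3];o2=M2[:3,3]
    t=np.linalg.lstsq(np.c_[u,-v],o2-o1,rcond=None)[0]; p,q=o1+t[0]*u,o2+t[1]*v
    return (p+q)/2,np.linalg.norm(p-q)
E
python3 - <<'E'
from h import *
np.set_printoptions(precision=4,suppress=True)
T=lambda x,y,s=6,x0=205,y0=180:[x0+(x+.5)/s-.5,y0+(y+.5)/s-.5]
cs=at_z('top',[T(198,66),T(436,133),T(318,538),T(62,462)],.118);print('tray corners',cs,cs.mean(0),np.linalg.norm(np.diff(cs,axis=0),axis=1))
sc=at_z('top',[T(278,188),T(238,291),T(182,480)],[.148,.154,.143]);print('eye,block,tip',sc)
print('block top by depth',at_d('top',[T(238,291)],'top0'))
R=lambda x,y:T(x,y,5,330,130)
S=lambda x,y:T(x,y,5.5,180,180)
b=tri(R(342,193),S(323,272)); t=tri(R(312,194),S(359,204)); print('pin',b,t,t[0]-b[0],np.linalg.norm(t[0]-b[0]))
print('depth tip',at_d('top',[R(316,193)],'top0'),at_d('top',[R(334,193)],'top0'))
# upper bar outer edges ends, face
print('bar',at_d('top',[R(325,130),R(350,193),R(400,290),R(440,380)],'top0',1))
print('lower',at_d('top',[R(205,200),R(230,250),R(330,480)],'top0',0))
print('black pin',tri(R(418,357),S(180,150)))
print('bystanders',at_d('top',[[206,194],[185,234],[292,150],[321,254],[460,196],[476,230]],'top0'))
E
```

```text
tray corners [[0.6001 0.3532 0.118 ]
 [0.5583 0.2078 0.118 ]
 [0.3175 0.2721 0.118 ]
 [0.3621 0.424  0.118 ]] [0.4595 0.3143 0.118 ] [0.1513 0.2492 0.1583]
eye,block,tip [[0.5202 0.2967 0.148 ]
 [0.4587 0.3169 0.154 ]
 [0.3504 0.3475 0.143 ]]
block top by depth [[0.4584 0.3164 0.1564]]
pin (array([ 0.6696, -0.223 ,  0.1669]), np.float64(0.003971243086855571)) (array([ 0.6609, -0.1985,  0.1964]), np.float64(0.0005304118212603285)) [-0.0087  0.0245  0.0295] 0.039359424616400636
depth tip [[ 0.6612 -0.2013  0.1977]] [[ 0.6652 -0.2165  0.1825]]
bar [[ 0.7146 -0.2137  0.171 ]
 [ 0.6682 -0.2299  0.1709]
 [ 0.5984 -0.2628  0.1683]
 [ 0.5345 -0.2883  0.1668]]
lower [[ 0.6834 -0.1359  0.0953]
 [ 0.6428 -0.1524  0.1047]
 [ 0.4739 -0.2228  0.0886]]
black pin (array([ 0.5496, -0.2748,  0.1722]), np.float64(0.0044475778104228455))
bystanders [[ 0.5915  0.4731  0.0991]
 [ 0.4536  0.5734  0.0059]
 [ 0.7505  0.156   0.1274]
 [ 0.3758  0.0507  0.0034]
 [ 0.5816 -0.4603  0.0975]
 [ 0.4664 -0.5427  0.0068]]
```

>>> carry_out([
  [0.023,-0.029,0,1,-1],
  [0.054,-0.069,0,2,-1],
  [0.086,-0.109,0,3,-1],
  [0.117,-0.149,0,4,-1],
  [0.148,-0.189,0,4.6,-1],
  [0.179,-0.229,0,4.6,-1],
  [0.21,-0.268,0,4.6,-1],
  [0.229,-0.292,0,4.6,-1],
  [0.229,-0.292,0,4.6,-1],
  [0.229,-0.292,0,4.6,-1],
  [0.229,-0.292,0,4.6,-1],
])

```text
time_s: 1.25
tool_pos: [0.4581, 0.3172, 0.4045]
tool_rot: [-179.9, -0.0, 74.0]
force: [-1.4, -0.4, 0.1]
grip_width: 0.0868
```

```bash
python3 - <<'E'
from h import *
im,d,o=snap('wrist','w1'); print(o['time_s'],o['tool_pos'],o['tool_rot'],o['force'])
E
```

```text
1.25 [0.45813165 0.31721322 0.4045306 ] [-1.79946882e+02 -1.29535330e-02  7.39978426e+01] [-1.36098471 -0.40735973  0.09106371]
```

View pics/w1.png

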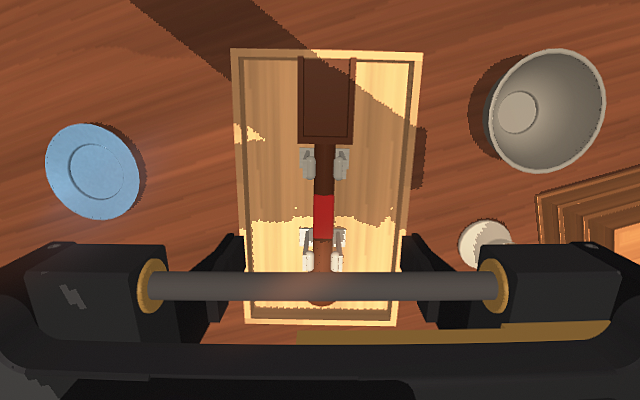

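```bash
python3 - <<'E'
from h import *
np.set_printoptions(precision=4,suppress=True)
z=np.load('pics/w1.npz')
im=cv2.cvtColor(z['im'],cv2.COLOR_RGB2HSV); m=((im[:,:,0]<6)|(im[:,:,0]>174))&(im[:,:,1]>190)&(im[:,:,2]>110); m[:150]=0;m[260:]=0;m[:,:300]=0;m[:,350:]=0
ys,xs=np.nonzero(m);print(xs.min(),xs.max(),ys.min(),ys.max(),len(xs))
r=(ys.min()+1,ys.max()-1)
c=(xs.min()+xs.max())/2
P=at_z('wrist',[[c,ys.min()-.5],[c,ys.max()+.5],[c,(ys.min()+ys.max())/2]],.154,z);print(P)
print(at_d('wrist',[[324,210],[324,225]],'w1',2))
rows=[80,130,170,205,230]
for y,(a,b) in {75:(299,353),120:(300,353),185:(314,334)}.items():
    print(y,at_z('wrist',[[(a+b)/2,y]],.145,z))
th=np.radians(164);a=np.array([np.cos(th),np.sin(th),0])
print('corners',at_z('wrist',[[231,48],[422,52],[396,325],[246,325]],.118,z))
E
python3 - <<'E'
import sys;sys.path.insert(0,'.')
E
python3 -c "
from h import *
crop('w1',230,40,430,330,2,'w1c')"
```

```text
313 333 194 238 866
[[0.4424 0.3225 0.154 ]
 [0.4774 0.3125 0.154 ]
 [0.4595 0.3176 0.154 ]]
[[0.4549 0.3197 0.1544]
 [0.4667 0.3163 0.1541]]
75 [[0.3617 0.3478 0.145 ]]
120 [[0.3918 0.3396 0.145 ]]
185 [[0.4383 0.3245 0.145 ]]
corners [[0.3195 0.2834 0.118 ]
 [0.3631 0.4255 0.118 ]
 [0.6019 0.3526 0.118 ]
 [0.5607 0.209  0.118 ]]
```

View pics/w1c.png

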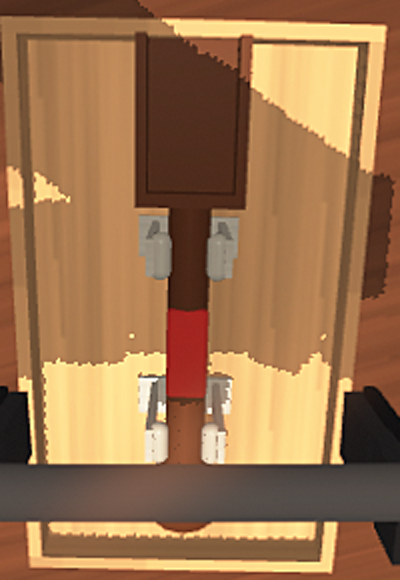

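>>> carry_out([
  [0.002,0,-0.02,-0.9,-1],
  [0.002,0,-0.05,-0.9,-1],
  [0.002,0,-0.075,-0.9,-1],
  [0.002,0,-0.088,-0.9,-1],
  [0.002,0,-0.09,-0.9,-1],
  [0.002,0,-0.09,-0.9,-1],
  [0.002,0,-0.09,-0.9,-1],
])

```text
time_s: 2.0
tool_pos: [0.4614, 0.3165, 0.3162]
tool_rot: [179.9, -0.1, 73.0]
force: [0.1, 0.5, 0.1]
grip_width: 0.0871
```

```bash
python3 - <<'E'
from h import *
im,d,o=snap('wrist','w2'); print(o['time_s'],o['tool_pos'],o['tool_rot'],o['force'])
E
```

```text
2.0 [0.46141407 0.31652608 0.31624586] [ 1.79921073e+02 -1.20712479e-01  7.30031116e+01] [0.08590637 0.50838997 0.1214705 ]
```

View pics/w2.png

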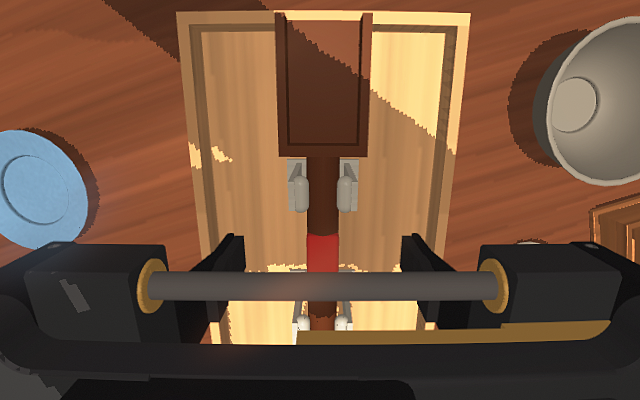

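>>> carry_out([
  [-0.003,0.001,0,0,-1],
  [-0.003,0.001,0,0,1],
  [-0.003,0.001,0,0,1],
  [-0.003,0.001,0,0,1],
  [-0.003,0.001,0,0,1],
  [-0.003,0.001,0,0,1],
  [-0.003,0.001,0,0,1],
  [-0.003,0.001,0,0,1],
], grip_force=55)

```text
time_s: 2.85
tool_pos: [0.4581, 0.3169, 0.3148]
tool_rot: [180.0, -0.0, 73.0]
force: [-0.3, 0.7, -0.2]
grip_width: 0.039
```

>>> carry_out([
  [0,0,0,0,1],
  [0,0,0,0,1],
  [0,0,0,0,1],
  [0,0,0,0,1],
  [0,0,0,0,1],
])

```text
time_s: 3.35
tool_pos: [0.4581, 0.3173, 0.3148]
tool_rot: [180.0, -0.1, 73.0]
force: [1.3, 2.5, -1.2]
grip_width: 0.0153
```

Gripped (15–16 mm). Pull up.

>>> carry_out([
  [0,0,0.003,0,1],
  [0,0,0.006,0,1],
  [0,0,0.01,0,1],
  [0,0,0.014,0,1],
  [0,0,0.018,0,1],
  [0,0,0.024,0,1],
  [0,0,0.032,0,1],
  [0,0,0.045,0,1],
  [0,0,0.055,0,1],
  [0,0,0.055,0,1],
  [0,0,0.055,0,1],
  [0,0,0.055,0,1],
])

```text
time_s: 4.55
tool_pos: [0.4579, 0.3168, 0.3693]
tool_rot: [-180.0, 0.0, 73.0]
force: [0.2, 0.6, -0.5]
grip_width: 0.0157
```

```bash
python3 - <<'E'
from h import *
snap('scene','s3');im,d,o=snap('wrist','w3'); print(o['time_s'],o['tool_pos'],o['tool_rot'],o['force'])
crop('s3',300,60,460,220,4,'s3c')
E
```

```text
4.6 [0.45791312 0.31679995 0.36915024] [-1.79964018e+02  5.47638567e-02  7.29733242e+01] [-0.81593938 -0.72858587 -1.02584888]
```

View pics/w3.png

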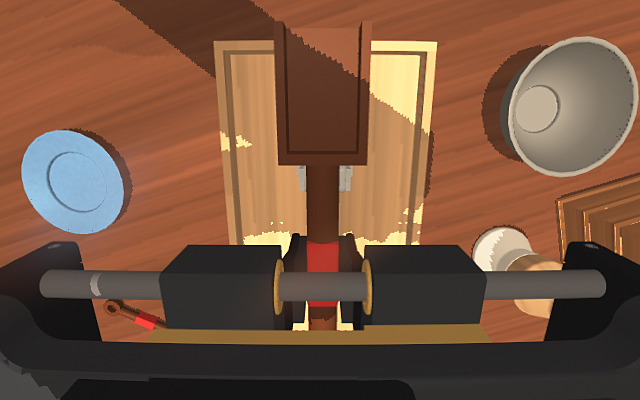

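View pics/s3c.png

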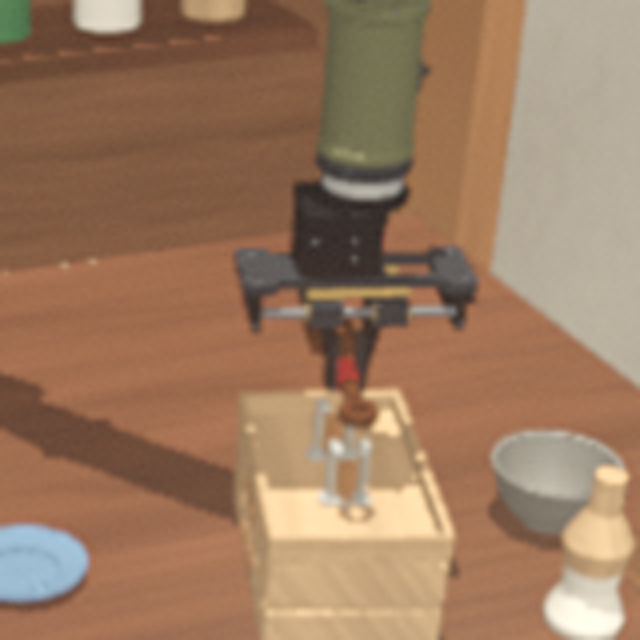

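```bash
cat >> h.py <<'E'
def tilt(fn,pts):
    # pts on surfaces; prints world coords
    print(at_d('wrist',pts,fn,1))
E
python3 - <<'E'
from h import *
np.set_printoptions(precision=4,suppress=True)
tilt('w3',[[323,250],[323,262],[323,190],[322,60],[322,130],[322,150]])
z=np.load('pics/w3.npz')
# rod between jaws / body lower profile depth
M,d=ray('wrist',[[323,285],[323,335],[323,350],[323,375],[323,390]],z)
for (u,v),dd in zip([[323,285],[323,335],[323,350],[323,375],[323,390]],d): 
    p=dd*z['d'][v,u]; T=env.get_calibration('wrist')['T_tool_cam']; print((u,v),T[:3,:3]@p+T[:3,3])
E
```

```text
[[0.4462 0.3207 0.2087]
 [0.4524 0.3188 0.2084]
 [0.4178 0.3293 0.2076]
 [0.3629 0.3456 0.1957]
 [0.3926 0.3366 0.1958]
 [0.4015 0.3338 0.1963]]
(323, 285) [ 0.0003 -0.0324  0.0954]
(323, 335) [ 0.0003 -0.0251  0.0845]
(323, 350) [ 0.0002 -0.0274  0.0769]
(323, 375) [ 0.0002 -0.0275  0.0698]
(323, 390) [ 0.0002 -0.0273  0.0665]
```

>>> carry_out([
  [-0.03,0.009,0,0,1],
  [-0.065,0.02,0,0,1],
  [-0.1,0.031,0,0,1],
  [-0.135,0.042,0,0,1],
  [-0.165,0.051,0,0,1],
  [-0.183,0.057,-0.01,0,1],
  [-0.183,0.057,-0.035,0,1],
  [-0.183,0.057,-0.055,0,1],
  [-0.183,0.057,-0.065,0,1],
  [-0.183,0.057,-0.065,0,1],
  [-0.183,0.057,-0.065,0,1],
], grip_force=20)

```text
time_s: 5.75
tool_pos: [0.2754, 0.3741, 0.3053]
tool_rot: [180.0, -0.0, 73.0]
force: [0.1, 0.2, 0.1]
grip_width: 0.0158
```

```bash
python3 - <<'E'
from h import *
snap('scene','s4');im,d,o=snap('wrist','w4'); print(o['time_s'],o['tool_pos'],o['tool_rot'],o['force'])
crop('s4',300,60,460,220,4,'s4c')
E
```

```text
5.8 [0.2755167  0.37424564 0.30569542] [ 1.79976264e+02 -8.51643695e-02  7.29466911e+01] [ 0.0591948  -0.91088329 -0.99260781]
```

View pics/w4.png

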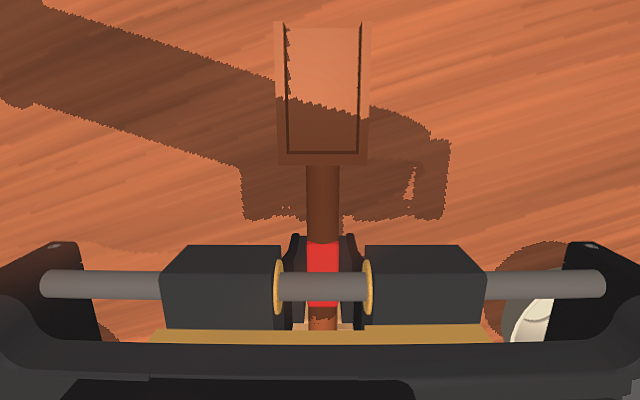

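View pics/s4c.png

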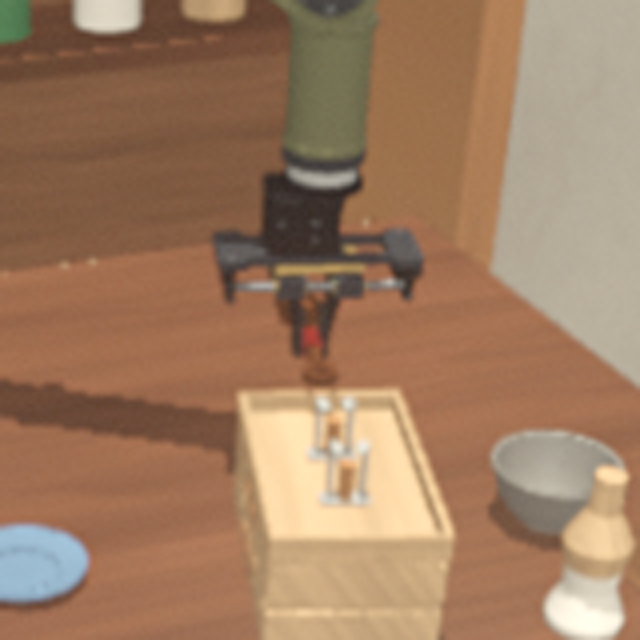

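>>> carry_out([
  [0,0,-0.006,0,1],
  [0,0,-0.012,0,1],
  [0,0,-0.016,0,1],
  [0,0,-0.02,0,1],
  [0,0,-0.025,0,1],
  [0.001,0,-0.029,0,1],
  [0.002,-0.001,-0.033,0,1],
  [0.003,-0.001,-0.037,0,1],
  [0.005,-0.001,-0.042,0,1],
  [0.006,-0.002,-0.046,0,1],
  [0.007,-0.002,-0.05,0,1],
  [0.007,-0.002,-0.05,0,1],
], grip_force=10)

```text
time_s: 7.05
tool_pos: [0.2822, 0.3716, 0.2541]
tool_rot: [-180.0, 0.1, 73.0]
force: [0.7, 0.9, 0.1]
grip_width: 0.0156
```

```bash
python3 - <<'E'
from h import *
np.set_printoptions(precision=4,suppress=True)
snap('scene','s5');im,d,o=snap('wrist','w5'); print(o['time_s'],o['tool_pos'],o['tool_rot'],o['force'],o['grip_width'])
crop('s5',300,60,460,220,4,'s5c')
E
```

```text
7.1 [0.2821 0.3717 0.2544] [-179.9891    0.0408   72.9554] [ 0.0709  0.669  -0.358 ] 0.015669333890036715
```

View pics/w5.png

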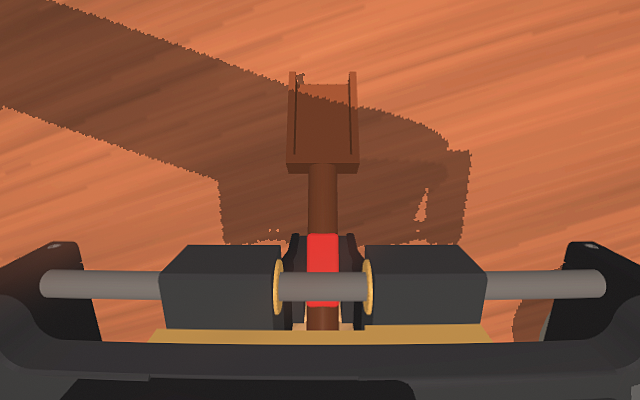

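View pics/s5c.png

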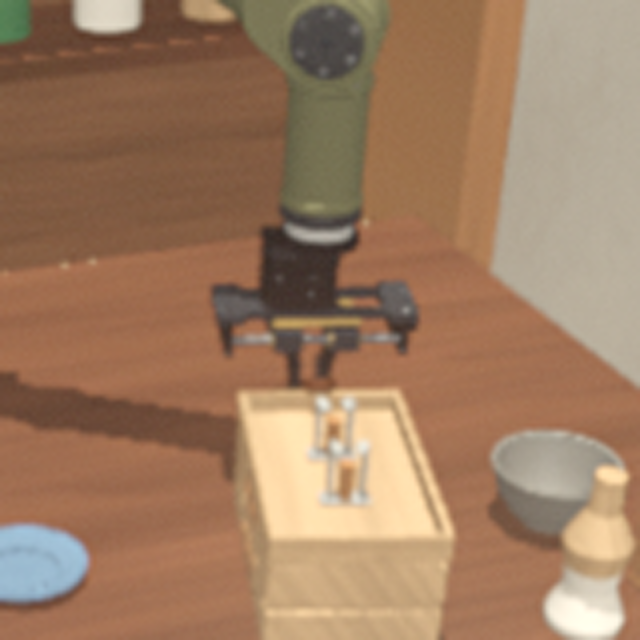

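It tilted. Measure the in-hand angle and axis.

```bash
cat >> h.py <<'E'
def scoop_axis(fn,rows=(175,225),cols=(312,336),yaw=163.):
    # top ridge of the rod -> axis in tool frame, as (along bowl, height above table)
    z=np.load('pics/'+fn+'.npz'); T=env.get_calibration('wrist')['T_tool_cam']
    P=[]
    for v in range(*rows):
        pts=[[u,v] for u in range(*cols)]
        M,d=ray('wrist',pts,z); dep=np.array([z['d'][v,u] for u,_ in pts]); q=(d*dep[:,None])@T[:3,:3].T+T[:3,3]
        P.append(q[np.argmin(q[:,2])])
    P=np.array(P); a,b=np.polyfit(-P[:,1],P[:,2],1); return np.degrees(np.arctan(a)),a,b,P[0],P[-1],P[:,0].mean()
E
python3 - <<'E'
from h import *
np.set_printoptions(precision=4,suppress=True)
print(scoop_axis('w5',(175,228)))
print(scoop_axis('w4',(175,230)))
tilt('w5',[[322,240],[322,262],[323,100],[323,150],[322,72]])
E
```

```text
(np.float64(-66.0266301434728), np.float64(-2.248849179227636), np.float64(0.24631895300244325), array([-0.0027, -0.044 ,  0.1855]), array([-0.0006, -0.0204,  0.1701]), np.float64(4.0185760268099644e-05))
(np.float64(-49.60254804777006), np.float64(-1.1751019009499521), np.float64(0.20155114530647833), array([ 0.0018, -0.049 ,  0.161 ]), array([ 0.0028, -0.0229,  0.161 ]), np.float64(0.00025139356613961916))
[[0.2679 0.3759 0.0876]
 [0.2767 0.3732 0.0933]
 [0.2028 0.3964 0.0289]
 [0.2301 0.388  0.0473]
 [0.1842 0.4014 0.0012]]
```

```bash
cat >> h.py <<'E'
def eye_tool(fn,u=322,v=None,r0=225):
    z=np.load('pics/'+fn+'.npz'); T=env.get_calibration('wrist')['T_tool_cam']
    im=z['im'].astype(int); col=im[r0-15:300,u]; red=(col[:,0]>150)&(col[:,1]<90)&(col[:,0]>2.2*col[:,1]); 
    rr=np.nonzero(red)[0]+r0-15; print('red rows',rr.min(),rr.max())
    q=[]
    for v in range(rr.min()+1,rr.min()+30,2):
        M,d=ray('wrist',[[u,v]],z); q.append(T[:3,:3]@(d[0]*z['d'][v,u])+T[:3,3])
    q=np.array(q); return q
E
python3 - <<'E'
from h import *
np.set_printoptions(precision=4,suppress=True)
print(eye_tool('w5')); 
crop('w5',270,150,380,340,4,'w5c')
E
```

```text
red rows 234 271
[[-0.     -0.017   0.1679]
 [-0.     -0.0159  0.1681]
 [-0.     -0.0148  0.1679]
 [-0.     -0.0141  0.1672]
 [-0.     -0.0129  0.1673]
 [-0.     -0.0125  0.1658]
 [-0.     -0.0116  0.1654]
 [-0.     -0.0104  0.1656]
 [-0.     -0.0099  0.1644]
 [-0.     -0.0097  0.1625]
 [-0.     -0.0084  0.1629]
 [-0.     -0.0075  0.1626]
 [-0.     -0.0068  0.1619]
 [-0.     -0.0057  0.1619]
 [-0.     -0.0053  0.1605]]
```

View pics/w5c.png

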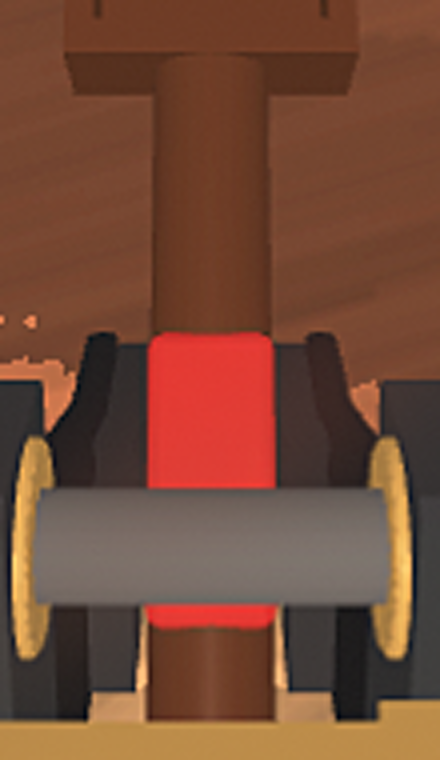

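>>> carry_out([
  [-0.005,0.002,0.03,0,1],
  [-0.005,0.002,0.08,0,1],
  [0,0,0.13,-2,1],
  [0.01,-0.015,0.165,-6,1],
  [0.03,-0.05,0.18,-10,1],
  [0.055,-0.095,0.19,-15,1],
  [0.08,-0.138,0.196,-20,1],
  [0.105,-0.181,0.196,-25,1],
  [0.13,-0.224,0.196,-30,1],
  [0.155,-0.267,0.196,-35,1],
  [0.18,-0.31,0.196,-40,1],
  [0.205,-0.353,0.196,-45,1],
  [0.23,-0.396,0.196,-50,1],
  [0.255,-0.439,0.196,-50,1],
  [0.28,-0.482,0.196,-50,1],
  [0.3,-0.518,0.196,-50,1],
  [0.31,-0.536,0.196,-50,1],
  [0.31,-0.536,0.196,-50,1],
  [0.31,-0.536,0.196,-50,1],
], grip_force=25)

```text
time_s: 9.05
tool_pos: [0.592, -0.164, 0.4503]
tool_rot: [-180.0, 0.0, 22.9]
force: [-0.4, -0.0, -0.5]
grip_width: 0.0158
```

```bash
python3 - <<'E'
from h import *
np.set_printoptions(precision=4,suppress=True)
im,d,o=snap('wrist','w6'); print(o['time_s'],o['tool_pos'],o['tool_rot'],o['force'],o['grip_width'])
E
```

```text
9.05 [ 0.592  -0.164   0.4503] [-179.9569    0.0467   22.9358] [-0.3539 -0.0469 -0.5267] 0.015763468909927924
```

View pics/w6.png

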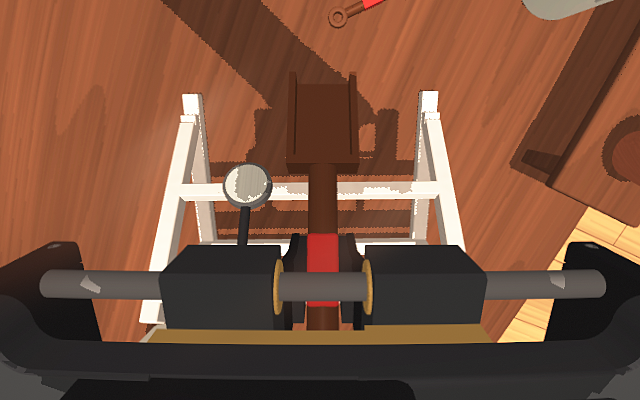

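>>> carry_out([
  [-0.018,0.042,0.015,0,1],
  [-0.037,0.088,0.03,0,1],
  [-0.039,0.092,0.03,0,1],
  [-0.039,0.092,0.03,0,1],
  [-0.039,0.092,0.03,0,1],
])

```text
time_s: 9.6
tool_pos: [0.5528, -0.0721, 0.4809]
tool_rot: [180.0, -0.0, 23.0]
force: [0.4, 0.8, -0.1]
grip_width: 0.0157
```

```bash
python3 - <<'E'
from h import *
np.set_printoptions(precision=4,suppress=True)
im,d,o=snap('wrist','w7'); print(o['time_s'],o['tool_pos'],o['tool_rot'],o['force'],o['grip_width'])
crop('w7',140,130,460,340,2.4,'w7c')
E
```

```text
9.6 [ 0.5528 -0.0721  0.4809] [179.9843  -0.0329  23.0229] [ 0.4471  0.8111 -0.1486] 0.015744303148343974
```

View pics/w7c.png

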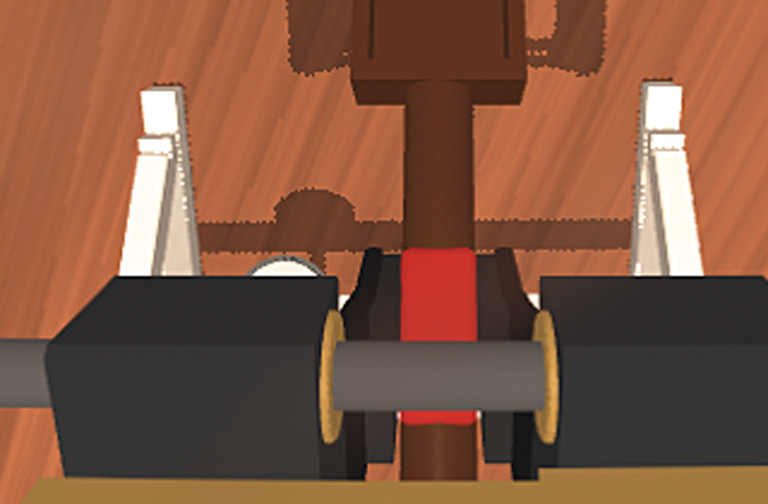

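>>> carry_out([
  [0.018,-0.042,0,0,1],
  [0.036,-0.085,0,0,1],
  [0.054,-0.128,0,0,1],
  [0.068,-0.16,0,0,1],
  [0.07,-0.166,0,0,1],
  [0.07,-0.166,0,0,1],
  [0.07,-0.166,0,0,1],
])

```text
time_s: 10.35
tool_pos: [0.6231, -0.2375, 0.4804]
tool_rot: [-179.9, 0.0, 23.0]
force: [0.2, -0.6, -1.1]
grip_width: 0.0156
```

```bash
python3 - <<'E'
from h import *
np.set_printoptions(precision=4,suppress=True)
im,d,o=snap('wrist','w8'); print(o['time_s'],o['tool_pos'],o['tool_rot'],o['force'],o['grip_width'])
crop('w8',140,130,460,340,2.4,'w8c')
E
```

```text
10.35 [ 0.6231 -0.2375  0.4804] [-179.9326    0.0156   22.9833] [ 0.1834 -0.6025 -1.0969] 0.015639548849713716
```

View pics/w8c.png

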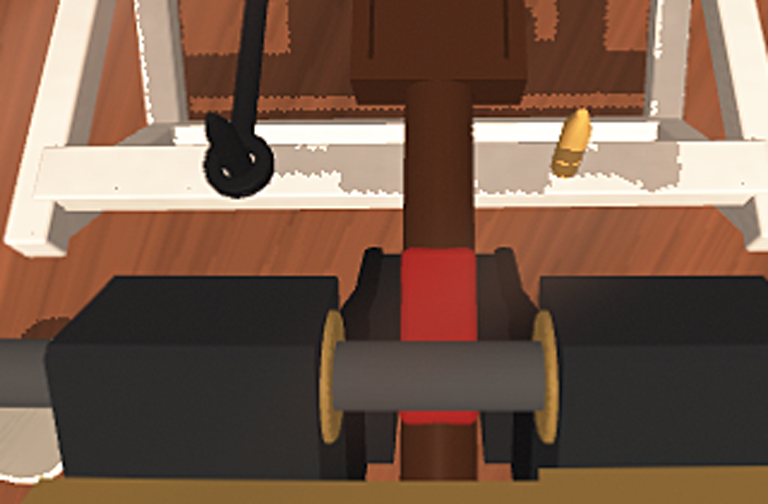

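```bash
python3 - <<'E'
from h import *
np.set_printoptions(precision=4,suppress=True)
z=np.load('pics/w8.npz')
C=lambda x,y:[140+(x+.5)/2.4-.5,130+(y+.5)/2.4-.5]
ph=np.radians(23.);D=np.array([-np.sin(ph),np.cos(ph),0]);B=np.array([np.cos(ph),np.sin(ph),0])
print('tip',at_z('wrist',[C(582,114)],.1995,z),'base',at_z('wrist',[C(565,172)],.165,z), 'top-cam tip',at_z('top',[[392.2,168.7]],.1995))
for p in [(580,120),(577,130),(572,145),(568,160)]: print(p,at_d('wrist',[C(*p)],'w8'))
print('bar face',at_d('wrist',[C(100,170),C(320,170),C(660,170),C(700,170)],'w8',1))
# bar orientation: lower edge line of the bar in image at rows ~ 205 / front edge
print('bar front edge',at_z('wrist',[C(60,146),C(185,143)],.157,z), 'black base',at_z('wrist',[C(240,172)],.165,z))
print('back edge',at_z('wrist',[C(70,207),C(740,204)],.172,z))
hsv=cv2.cvtColor(z['im'],cv2.COLOR_RGB2HSV); m=(hsv[:,:,0]>14)&(hsv[:,:,0]<28)&(hsv[:,:,1]>120)&(hsv[:,:,2]>110); m[:160]=0;m[220:]=0;m[:,:360]=0;m[:,400:]=0
ys,xs=np.nonzero(m); 
for y in np.unique(ys): print(y,xs[ys==y].min(),xs[ys==y].max(),end='; ')
crop('w8',355,165,400,215,12,'w8p')
E
```

```text
tip [[ 0.6596 -0.1978  0.1995]] base [[ 0.6727 -0.2261  0.165 ]] top-cam tip [[ 0.6589 -0.1989  0.1995]]
(580, 120) [[ 0.659  -0.1996  0.2027]]
(577, 130) [[ 0.6609 -0.2039  0.1977]]
(572, 145) [[ 0.6631 -0.2104  0.1924]]
(568, 160) [[ 0.6673 -0.2181  0.181 ]]
bar face [[ 0.4984 -0.2994  0.1645]
 [ 0.5813 -0.2638  0.1655]
 [ 0.7072 -0.21    0.1665]
 [ 0.7224 -0.2038  0.166 ]]
bar front edge [[ 0.4776 -0.2993  0.157 ]
 [ 0.5256 -0.2776  0.157 ]] black base [[ 0.5517 -0.2775  0.165 ]]
back edge [[ 0.4937 -0.3159  0.172 ]
 [ 0.7415 -0.2092  0.172 ]]
175 381 383; 176 380 384; 177 379 384; 178 378 385; 179 376 385; 180 375 385; 181 375 385; 182 375 385; 183 374 385; 184 374 385; 185 374 385; 186 373 385; 187 373 384; 188 373 384; 189 372 384; 190 372 383; 191 372 384; 192 371 382; 193 371 382; 194 371 382; 195 370 381; 196 370 381; 197 370 381; 198 370 380; 199 370 380; 200 370 379; 201 371 379; 202 371 378; 203 372 377;
```

View pics/w8p.png

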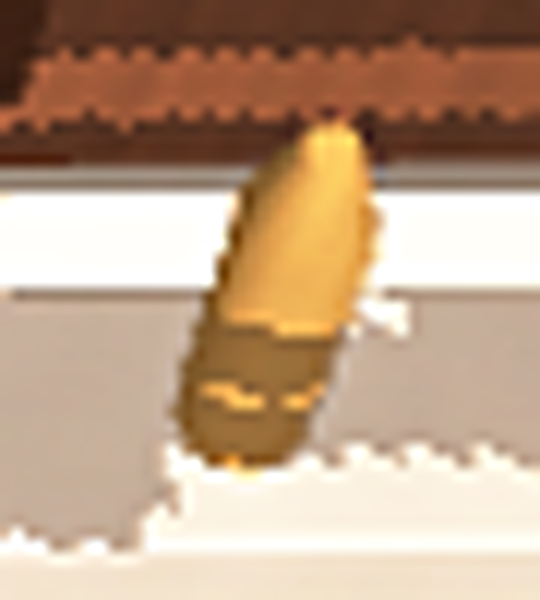

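>>> carry_out([
  [0.004,0.03,0,0,1],
  [0.008,0.07,0,0,1],
  [0.011,0.1,0,0,1],
  [0.011,0.1,-0.02,0,1],
  [0.011,0.1,-0.05,0,1],
  [0.011,0.1,-0.08,0,1],
  [0.011,0.1,-0.11,0,1],
  [0.011,0.1,-0.13,0,1],
  [0.011,0.1,-0.135,0,1],
  [0.011,0.1,-0.135,0,1],
  [0.011,0.1,-0.135,0,1],
])

```text
time_s: 11.5
tool_pos: [0.6345, -0.1376, 0.3475]
tool_rot: [179.9, -0.1, 23.0]
force: [0.9, -0.0, -0.9]
grip_width: 0.0157
```

```bash
python3 - <<'E'
from h import *
np.set_printoptions(precision=4,suppress=True)
snap('scene','s9');im,d,o=snap('wrist','w9'); print(o['time_s'],o['tool_pos'],o['tool_rot'],o['force'],o['grip_width'])
crop('s9',190,120,330,260,5,'s9c')
B=np.array([.6715,-.2257,.165]);D=np.array([-.392,.92,0])
print('pred tip',proj('scene',B+.045*(.643*D+[0,0,.766])),'base',proj('scene',B),'eye',proj('scene',o['tool_pos']-.0573*D-[0,0,.13]))
E
```

```text
11.55 [ 0.6345 -0.1379  0.3477] [179.9311  -0.1546  23.0111] [ 0.007  -0.9889 -0.0747] 0.015841925462723516
pred tip [[244.3727 215.6583]] base [[236.77   230.1935]] eye [[246.5604 208.8991]]
```

View pics/s9c.png

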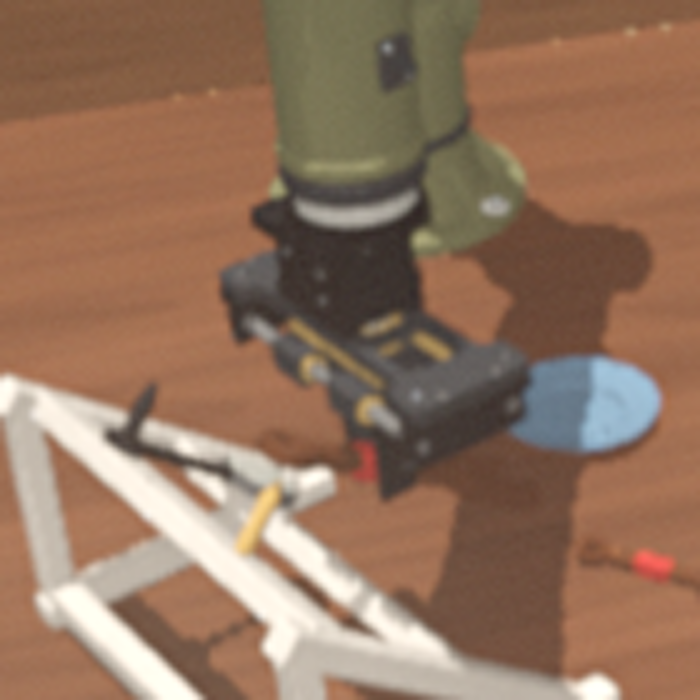

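View pics/w9.png

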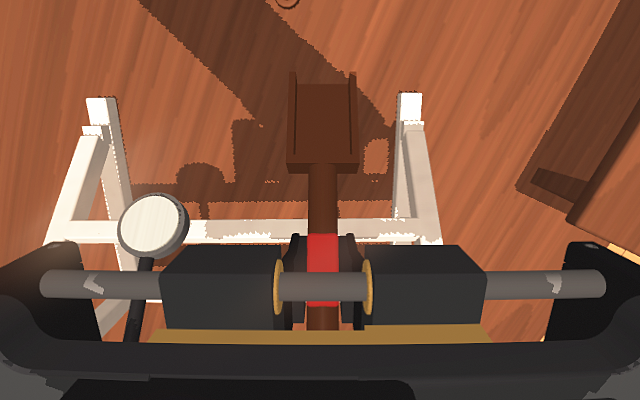

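```bash
python3 - <<'E'
from h import *
np.set_printoptions(precision=4,suppress=True)
crop('s9',225,195,270,240,15,'s9d')
z=np.load('pics/s9.npz'); 
for p in [(245,218),(244,220),(242,223),(240,227),(246,208),(249,209)]: print(p,at_d('scene',[p],'s9'))
E
```

```text
(245, 218) [[ 0.668  -0.199   0.1972]]
(244, 220) [[ 0.67   -0.2026  0.1927]]
(242, 223) [[ 0.6722 -0.2091  0.1858]]
(240, 227) [[ 0.6737 -0.2161  0.1751]]
(246, 208) [[ 0.6517 -0.1912  0.2172]]
(249, 209) [[ 0.648  -0.1832  0.2096]]
```

View pics/s9d.png

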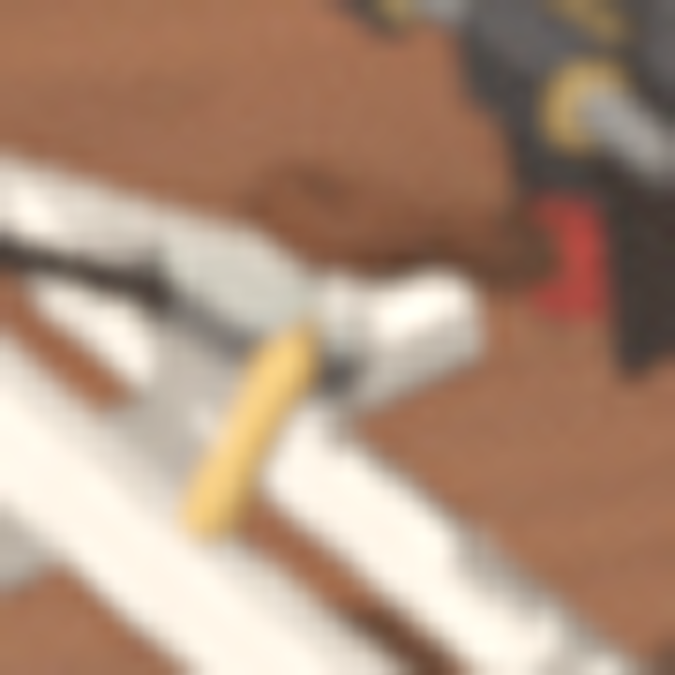

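```bash
python3 - <<'E'
from h import *
np.set_printoptions(precision=4,suppress=True)
from scipy.optimize import least_squares
T=env.get_calibration('wrist')['T_tool_cam'];Ti=np.linalg.inv(T);c=env.get_calibration('wrist')
def pt(q): 
    p=Ti[:3,:3]@q+Ti[:3,3]; return cv2.projectPoints(p.reshape(1,3),np.zeros(3),np.zeros(3),c['K'],np.array([c['k1'],0,0,0,0.]))[0].ravel()
def f(a,z0,th,x,h):  # axis at eye: along a, z0 ; scoop coords x, h(up normal)
    t=np.radians(th); return pt(np.array([0,-(a+x*np.cos(t)+h*np.sin(t)),z0+x*np.sin(t)-h*np.cos(t)]))[1]
obs=[(83,9,233.4),(47,9,306.3),(121,8,163.3),(121,-8,173.5),(180,8,71.5)]
for th in (31,33,35):
    pass
for (x,h,r) in obs: print(x,h,r,f(-.0573,.130,33,x/1e3,h/1e3))
s=least_squares(lambda p:[f(p[0],p[1],p[2],x/1e3,h/1e3)-r for x,h,r in obs],[-.0573,.13,33]);print(s.x,s.fun)
z=np.load('pics/w9.npz');
for v in range(165,232,8): 
    M,d=ray('wrist',[[322,v]],z);print(v,z['im'][v,322],T[:3,:3]@(d[0]*z['d'][v,322])+T[:3,3])
crop('w9',270,60,380,340,2.1,'w9c')
E
```

```text
83 9 233.4 234.0285069151498
47 9 306.3 309.63579446235445
121 8 163.3 164.49171086773134
121 -8 173.5 175.33072559881174
180 8 71.5 72.9989100119296
[-0.0593  0.1361 31.0229] [-0.5995  0.1479  0.5025  0.188  -0.2233]
165 [93 49 30] [-0.0012 -0.0482  0.1896]
173 [91 48 29] [-0.0012 -0.0441  0.1879]
181 [91 49 29] [-0.0012 -0.0405  0.1844]
189 [92 51 30] [-0.0012 -0.0365  0.1831]
197 [92 51 31] [-0.0012 -0.0328  0.1807]
205 [91 50 31] [-0.0012 -0.0295  0.177 ]
213 [94 51 32] [-0.0012 -0.0257  0.1753]
221 [94 51 32] [-0.0012 -0.0219  0.1739]
229 [95 54 34] [-0.0012 -0.0187  0.1707]
```

View pics/w9c.png

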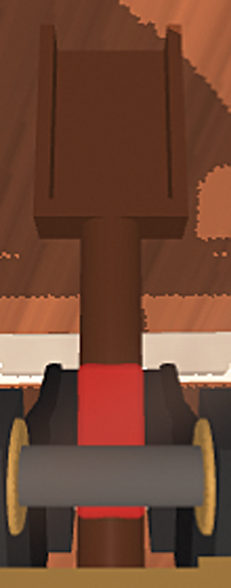

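>>> carry_out([
  [0.001,-0.003,-0.007,0,1],
  [0.002,-0.005,-0.012,0,1],
  [0.0023,-0.0065,-0.0165,0,1],
  [0.0035,-0.009,-0.02,0,1],
  [0.0046,-0.0118,-0.0235,0,1],
  [0.0046,-0.0118,-0.0235,0,1],
  [0.0046,-0.0118,-0.0235,0,1],
], grip_force=15)

```text
time_s: 12.3
tool_pos: [0.6388, -0.1502, 0.3222]
tool_rot: [180.0, -0.0, 23.0]
force: [0.4, -0.3, -0.4]
grip_width: 0.0159
```

```bash
python3 - <<'E'
from h import *
np.set_printoptions(precision=4,suppress=True)
snap('scene','s10'); o=env.get_obs(); print(o['time_s'],o['tool_pos'],o['tool_rot'],o['force'],o['grip_width'])
crop('s10',215,185,275,245,12,'s10c')
E
```

```text
12.35 [ 0.6388 -0.1501  0.3224] [179.9702  -0.0136  22.9611] [ 2.0201 -0.6646 -0.8866] 0.015709584495541027
```

View pics/s10c.png

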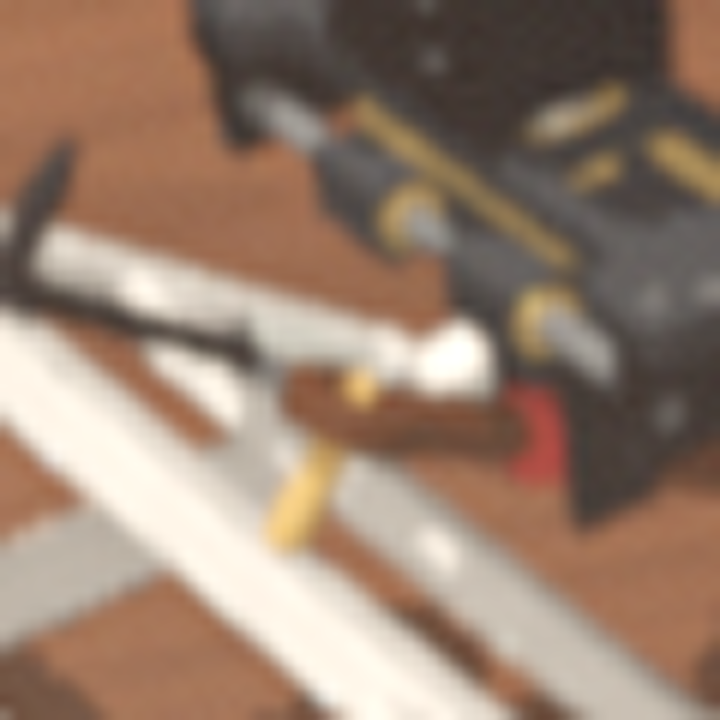

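>>> carry_out([
  [0.0008,-0.0015,-0.003,0,1],
  [0.0016,-0.0034,-0.006,0,1],
  [0.003,-0.006,-0.009,0,1],
  [0.004,-0.0085,-0.012,0,1],
  [0.004,-0.0085,-0.012,0,1],
  [0.004,-0.0085,-0.012,0,1],
])

```text
time_s: 12.95
tool_pos: [0.6428, -0.1589, 0.3102]
tool_rot: [179.9, -0.0, 22.9]
force: [2.6, -2.0, 0.4]
grip_width: 0.0164
```

```bash
python3 - <<'E'
from h import *
np.set_printoptions(precision=4,suppress=True)
snap('scene','s11'); snap('wrist','w11');o=env.get_obs(); print(o['time_s'],o['tool_pos'],o['tool_rot'],o['force'],o['grip_width'])
crop('s11',215,185,275,245,12,'s11c')
E
```

```text
13.05 [ 0.6428 -0.1588  0.3103] [179.9452  -0.01    22.9568] [ 2.672  -2.3994 -1.0439] 0.0157589830647668
```

View pics/s11c.png

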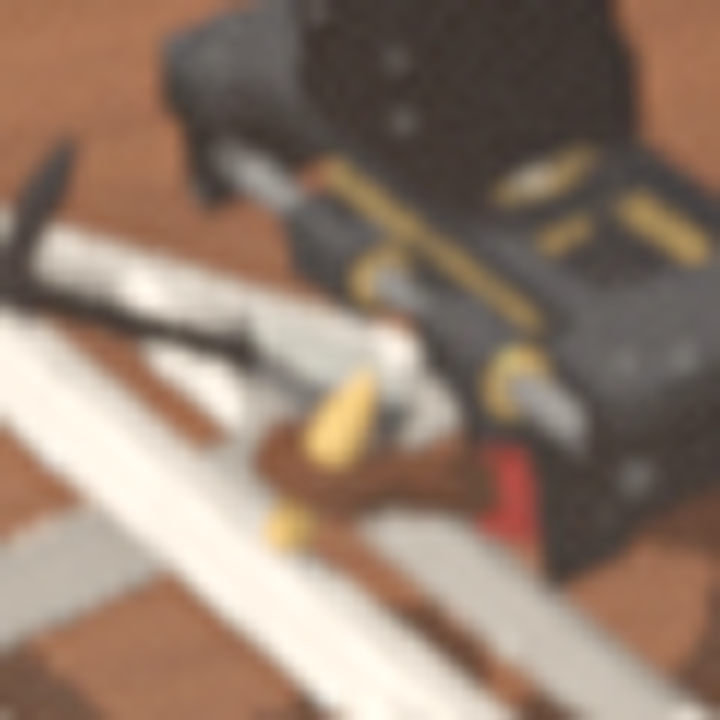

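View pics/w11.png

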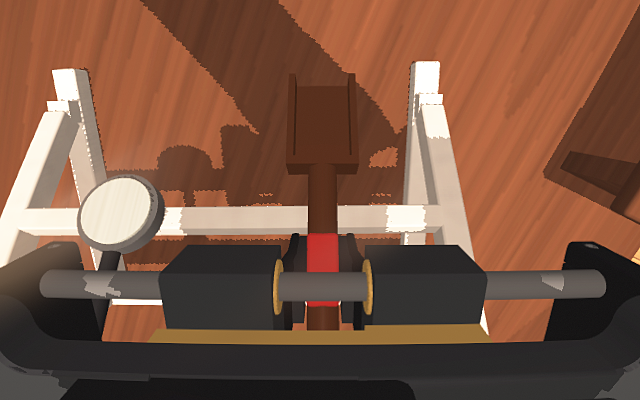

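>>> carry_out([
  [0.0008,-0.0018,0,0,1],
  [0.0008,-0.0018,0,0,1],
  [0.0008,-0.0018,0,0,0.4],
  [0.0008,-0.0018,0,0,0.4],
  [0.0008,-0.0018,0,0,0.4],
  [0.0008,-0.0018,0,0,0.4],
  [0.0008,-0.0018,0,0,0.4],
], grip_force=5)

```text
time_s: 13.75
tool_pos: [0.6434, -0.1601, 0.3102]
tool_rot: [-180.0, 0.0, 23.0]
force: [0.1, 0.1, 0.3]
grip_width: 0.0263
```

```bash
python3 - <<'E'
from h import *
np.set_printoptions(precision=4,suppress=True)
snap('scene','s12'); snap('wrist','w12');o=env.get_obs(); print(o['time_s'],o['tool_pos'],o['tool_rot'],o['force'],o['grip_width'])
crop('s12',215,185,275,245,12,'s12c')
E
```

```text
13.85 [ 0.6435 -0.1602  0.3103] [-179.9979   -0.0037   22.9688] [ 0.0874 -0.6029  0.1897] 0.026164776926088266
```

View pics/s12c.png

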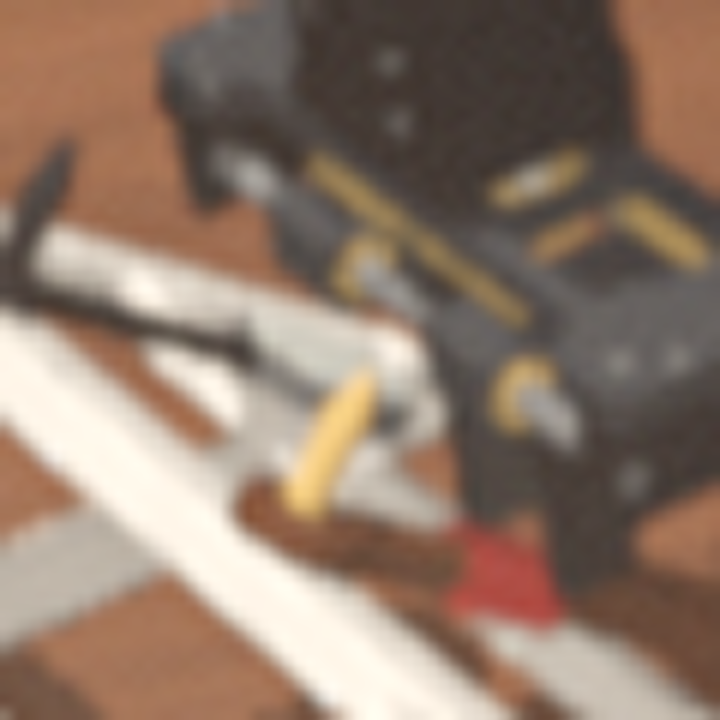

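View pics/w12.png

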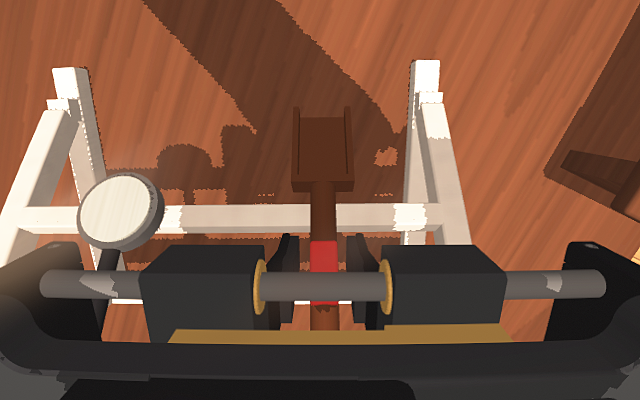

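>>> carry_out([
  [0,0,0,0,0],
  [0,0,0,0,-0.3],
  [0,0,0,0,-0.3],
  [0,0,0,0,-0.3],
  [-0.002,0.004,0.02,0,-0.3],
  [-0.004,0.009,0.06,0,-0.3],
  [-0.004,0.009,0.1,0,-0.3],
  [0,0,0.135,0,-0.3],
  [0.012,-0.03,0.16,0,-0.3],
  [0.028,-0.07,0.17,0,-0.3],
  [0.035,-0.085,0.17,0,-0.3],
  [0.035,-0.085,0.17,0,-0.3],
  [0.035,-0.085,0.17,0,-0.3],
])

```text
time_s: 15.15
tool_pos: [0.6785, -0.2449, 0.4796]
tool_rot: [-179.9, 0.0, 23.0]
force: [0.0, 1.3, 0.8]
grip_width: 0.0567
```

```bash
python3 - <<'E'
from h import *
np.set_printoptions(precision=4,suppress=True)
snap('scene','s13'); snap('wrist','w13');o=env.get_obs(); print(o['time_s'],o['tool_pos'],o['tool_rot'],o['force'],o['grip_width'])
crop('s13',200,185,290,265,8,'s13c')
E
```

```text
15.25 [ 0.6787 -0.2435  0.4799] [-179.907    -0.0153   23.0878] [0.7339 0.4495 0.2877] 0.05689390360306585
```

View pics/s13c.png

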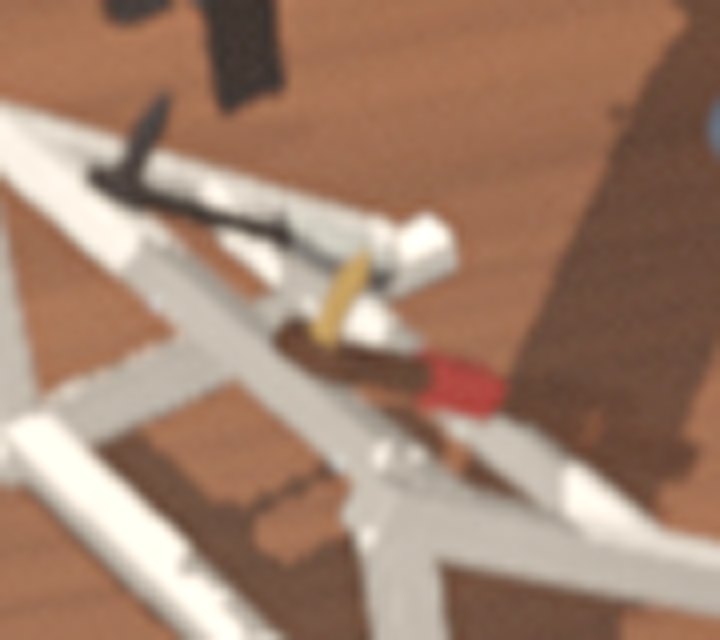

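View pics/w13.png

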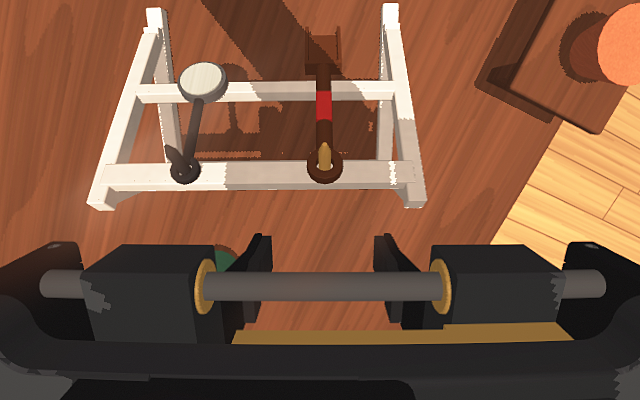

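```bash
python3 - <<'E'
from h import *
np.set_printoptions(precision=4,suppress=True)
crop('w13',280,10,370,200,3.1,'w13c')
ph=np.radians(23.1);D=np.array([-np.sin(ph),np.cos(ph),0]);B=np.array([np.cos(ph),np.sin(ph),0]);c,s=np.cos(np.radians(40)),np.sin(np.radians(40))
X=-(c*D-np.array([0,0,s]));Z=s*D+np.array([0,0,c]);Y=np.cross(Z,X)
base=np.array([.6715,-.2257,.165])
pts={'bar L':(270,172),'bar L2':(250,172),'bar R':(370,172),'bar R2':(380,168),'eye l':(311,165),'eye r':(338,165),'eye b':(324,179),'rod':(325,135),'rod2':(325,125),'block':(324,105),'block2':(324,97),'rod3':(322,75),'lowbar':(290,90),'lowbar R':(350,90),'bowl':(322,52)}
for k,p in pts.items():
    q=at_d('wrist',[p],'w13',1)[0]-base; print(k,np.array([q@X,q@Y,q@Z]))
E
```

```text
bar L [-0.0001 -0.0507  0.0013]
bar L2 [-0.0003 -0.0697  0.0011]
bar R [0.0001 0.0432 0.0016]
bar R2 [-0.0042  0.0529  0.0017]
eye l [-0.0007 -0.0118  0.0133]
eye r [-0.0005  0.0126  0.0135]
eye b [ 0.0129 -0.0001  0.0119]
rod [-0.0317  0.001   0.0157]
rod2 [-0.044   0.001   0.0147]
block [-0.0668  0.0001  0.0165]
block2 [-0.077   0.0002  0.0164]
rod3 [-0.1079 -0.0018  0.015 ]
lowbar [-0.1031 -0.0366 -0.0016]
lowbar R [-0.1024  0.0284 -0.0009]
bowl [-0.1554 -0.0018  0.0032]
```

View pics/w13c.png

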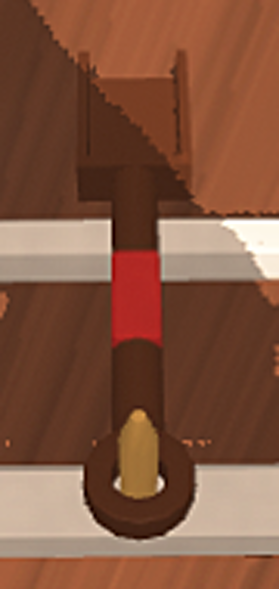

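```bash
python3 - <<'E'
from h import *
print(env.get_obs()['force'],env.get_obs()['time_s'])
env.sign_off()
E
```

```text
[0.73388022 0.44950805 0.28772723] 15.25
the job is handed in; nothing more can be done
```

The large tea scoop is hanging on the brass pin, released, with the eye fully home. I handed the job in at about 15 s of the 51 s allowed; no verdict is reported.

- **What I did:**
  - I pulled the scoop out of both clips by its red block.
  - I tilted it to about 33° in a light grip by pressing the eye on the tray's end wall.
  - I threaded the eye roughly 25 mm down the pin while still holding it. When I let go, it slid the rest of the way on its own.
- **Last wrist-camera checks:**
  - The eye's top surface is about 12 mm off the bar face, so its centre is about 6 mm off, which is fully home.
  - The ring is within about 1 to 2 mm of the pin's axis.
  - The handle lies along the slope to within about a degree and rests on the lower bar, with the bowl more than 155 mm down the slope.
  - The gripper is open and well clear, and the force on it is about 1 N, which is noise level.
- **Disagreements and gaps:**
  - My estimates of the eye's position in the hand differed by up to about 5 mm between cameras. I corrected for this on the way in.
  - I did not re-measure the crockery and jars at the end. No unexpected forces showed, and nothing came near them.

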